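Tuck a flashing under a lapped shingle and hold it flat

TASK

Pick up the aluminium flashing strip by its upright rib and slide its thin edge about 40 mm in under the raised middle shingle of the roof sample, square to the shingle's edge and without lifting the shingle. Finish while still holding it there: keep hold of the flashing and keep pressing it down flat on the roof board with a steady push of about 10 N, without letting go. Do not shift the loose offcut, the chisel or the little tin that lie close by.

Things in the scene. Friction and masses are not known exactly. Their poses are not given: they have to be found in the camera images.
- flashing: loose aluminium strip, 0.13 to 0.25 kg, flat on the bench: a flange 100 mm (x) by 130 mm (y), 4 mm thick, with an upright rib 10 mm thick, 130 mm long (along y) near its rear edge, mid-plane at x = -40 mm, top 36 mm above the underside. Origin at the centre of the flange's underside; x points to the thin front edge (x = +50 mm) that goes under the shingle, z up
- flashing_grip (a point): centre of the flashing's rib (half-way along it, 20 mm above the underside), where it is pinched across its 10 mm thickness (fingers closing along the flashing's x); axes as the flashing's
- flashing_edge (a point): middle of the flashing's thin front edge, half-way up its 4 mm thickness, 90 mm ahead of flashing_grip in x and 18 mm below it; axes as the flashing's
- board: plywood roof board, fixed, 320 x 260 x 18 mm, top 40 mm above the bench. Origin on its top, straight below the middle of the raised shingle's butt edge; x points in under the shingle, y along the butt, z up. Bare from x = -150 to 0 mm. Under the shingle is a slot 150 mm wide (y = -75 to 75 mm), 9 mm high, 55 mm deep, ended by a batten and closed at both sides
- shingle_butt (a point): middle of the front (butt) face of the raised middle shingle, 13 mm above the roof board's top; the shingle is 153 mm wide, 8 mm thick, its underside 9 mm above the board. The fixed shingles beside it are level with it; the course above, starting 112 mm behind the butt, rises to 25 mm above the board
- shingle (a joint): angle in rad by which the middle shingle is lifted about its nailed end, 111 mm behind the butt; 0 = lying as built; it is springy and lifts when pushed up at the butt with about 2 N
- offcut: plain flat aluminium offcut without a rib, 40 x 120 x 4 mm, lying beyond the flashing's thin edge; origin at the centre of its underside (bystander)
- chisel: wood-handled chisel lying behind the flashing's rib, along its y, about 235 mm long and 30 mm high; origin under its middle (bystander)
- nail_tin: small round steel tin, 36 mm across and 32 mm high, standing on a front corner of the roof board (roughly 110 to 130 mm in front of the shingle butt, 95 to 105 mm to the left of its middle as seen looking under the shingle); origin at the centre of its underside (bystander)
Mind the look-alikes: they are no part of the job. There is more than one size of the flashing; the one meant has the size given above.

How it is judged:
By the outcome, as a careful person would: the job done as asked, in the order asked, and still so for the second after the job is handed in, while the arm keeps its last pose, push and grip.
It also fails if it takes over 42 s, if anything falls off the work surface, if the arm or the gripper's body presses on something with over 40 N, if the wrist force passes 120 N, or if a joint passes its speed limit or range.

ROBOT

A 6-joint arm with a two-finger parallel gripper is mounted at the origin on the work surface. World frame = base frame: x ahead of the robot, y to its left, z up, the work surface at z = 0. Lengths are in m, angles in rad, forces in N, time in s.
With the tool pointing down it reaches from about 0.3 to 0.775 m from the base axis. Payload 14.6 kg.
Tool frame: the origin (TCP) lies between the finger pads; the fingertips stand 19 mm ahead of it and the grasp point (between the pads) is the TCP; z points along the fingers, y is the direction in which the jaws open and shut (so a half turn about z gives the same grasp; the last joint's range is limited). The gripper opens to 94 mm and grips with 3 to 60 N. Pads are 16 mm wide; open, the fingers measure 119 mm over their backs; the gripper's body (75 mm by 177 mm) begins 78 mm behind the grasp point.
Start: joints at [-1.302, 0.3, 1.521, -0, 1.321, -0.067], TCP at [0.181, -0.519, 0.224] pointing down, gripper open.
Joint ranges: [-3.03, 3.03], [-0.79, 2.21], [0.23, 2.52], [-1.04, 4.18], [0, 3.07], [-2.55, 2.55]. Speed limits (rad/s): [2.22, 2.22, 2.57, 3.14, 3.14, 3.14].

INTERFACE

Orientations are given as [roll, pitch, yaw] about the fixed x, y, z axes, in that order (R = Rz(yaw) Ry(pitch) Rx(roll)).
In Python, from station import telemetry, vision, ctrl gives the robot as it stands. The module is installed in compiled form; this text tells all that it offers.
- The arm moves only by the shell command python3 -m creep 'ROWS' [FORCE]. ROWS is JSON, a list of rows, each a list of 3 entries, a list of its own where there are three numbers: the shift along the tool's x, y, z in units of 50 mm (1.0 is 50 mm), then the turn about the tool's z in units of 8 degrees (1.0 is 8 degrees), then the opening, from 0 (shut) to 1 (fully open). In form: [[[tx, ty, tz], twist, gripper], ...]. A call has 1 to 12 rows; each row is the pose to reach, as a shift and turn from the pose commanded when the call began, along the tool's axes at that moment; what a row does not reach only later rows make up. A row lasts 1/10 s, in which the tool goes at most 50 mm and 8.59 degrees, less where a joint would pass 70% of its speed; a pose out of reach is approached as far as the arm can. A call with a gripper value outside its range is refused whole. The fingers move at their own pace and stop on an object; FORCE is the grip in N (left out, the last holds). Time passes only in rows, so rows that repeat a pose let the fingers close. It gives the time, the measured TCP pose, the force and the opening at its end, in the units of the state.
- telemetry.get_obs(): the state, without advancing time (a new reading comes with each control period).
- vision.camera(name): name is "scene" or "top" or "wrist"; returns a dict with "img" (400x640x3 uint8, red, green, blue), "depth" (400x640 float32, m along the optical axis (not along the pixel's ray), 0 where there is no reading), "vertical_fov" (degrees; the focal length in pixels is half the picture's height over the tangent of half this angle, whatever the lens; pixels are square), "cx", "cy" (the principal point, pixels), "extrinsics" (4x4, takes a point from camera to world coordinates); the wrist camera has in their place "hand_eye" (4x4, takes a point from camera to tool coordinates, whose origin is the TCP and whose axes are the flange's). Camera axes: x right, y down, z forward; pixel columns grow to the right and rows downward; lengths in m; the calibration is good to about 2 mm. A picture is of the moment at which its call begins: read the wrist's pose just before it.
- ctrl.hand_in(): hands the job in, once; it reports no verdict.
The state is a dict: "time_s": time; "qpos": joint angles; "joint_vel": joint speeds; "tau": joint torques, N m; "ee_pos": TCP position; "eef_rot": TCP orientation; "force": force on the tool from outside, world axes, zero at the start; "moment": the same for the moment, N m; "grip_width": finger opening in m.
Only numpy, scipy, OpenCV 4.12 (cv2) and the standard library are available. Lean on these libraries where they do the work, as an engineer would, in place of code of your own. Each camera call takes 0.05 s, during which the arm holds its last target.

## Working session

There is one attempt and no reset: what is moved stays moved. The work goes in short steps, Python scripts to look and compute and a shell command to move; the robot and the scene stay as the last step left them, time stands still between calls to the robot, and variables do not carry over. Pictures are saved under pics/ and viewed, and the job is handed in when it is done.

```bash
mkdir -p pics; cat > h.py <<'E'
import numpy as np, cv2
from station import telemetry, vision, ctrl
from scipy.spatial.transform import Rotation as R
def cam(n):
    o=telemetry.get_obs(); c=vision.camera(n); 
    f=200/np.tan(np.radians(c['vertical_fov'])/2)
    if n=='wrist':
        T=np.eye(4);T[:3,:3]=R.from_euler('xyz',o['eef_rot']).as_matrix();T[:3,3]=o['ee_pos'];E=T@np.array(c['hand_eye'])
    else: E=np.array(c['extrinsics'])
    d=c['depth'];v,u=np.mgrid[0:400,0:640]
    P=np.stack([(u-c['cx'])/f*d,(v-c['cy'])/f*d,d,np.ones_like(d)],-1)@E.T
    P=P[...,:3]; P[d==0]=np.nan
    return c['img'],P,E,f,c
def save(name,img): cv2.imwrite('pics/'+name,np.ascontiguousarray(img[...,::-1]))
E
python3 - <<'E'
from h import *
print(telemetry.get_obs())
for n in ['scene','top','wrist']:
    i,P,E,f,c=cam(n); save(n+'0.png',i); np.savez('/tmp/'+n+'0.npz',i=i,P=P,E=E); print(n,E.round(3),f,c['cx'],c['cy'])
E
```

```text
{'time_s': 0.0, 'qpos': array([-1.30161296e+00,  3.00475334e-01,  1.52157875e+00,  1.13146056e-05,
        1.32069077e+00, -6.66207390e-02]), 'joint_vel': array([-0.00108802,  0.00059614,  0.00024243, -0.00032997,  0.00076051,
        0.00198072]), 'tau': array([ 5.29989265e-04, -5.31807411e+01, -3.52730799e+01,  7.07955030e-02,
        2.43837159e-02, -8.14231430e-05]), 'ee_pos': array([ 0.18116636, -0.51905423,  0.22388498]), 'eef_rot': array([-3.14044374e+00, -8.76388161e-05,  3.35801246e-01]), 'force': array([ 0.13692965, -0.08517378, -0.2085188 ]), 'moment': array([-0.0074462 ,  0.04830727,  0.02466855]), 'grip_width': 0.09361672328454096}
scene [[-0.574  0.55  -0.606  1.066]
 [ 0.819  0.382 -0.429  0.405]
 [-0.005 -0.743 -0.67   0.692]
 [ 0.     0.     0.     1.   ]] 396.1242852702679 323.2665984957565 198.43721385174467
top [[ 0.004 -0.984  0.18   0.264]
 [-1.    -0.008 -0.021  0.019]
 [ 0.022 -0.18  -0.983  1.254]
 [ 0.     0.     0.     1.   ]] 478.822162180508 327.4633026653567 208.87752518065244
wrist [[ 0.329 -0.916 -0.231  0.248]
 [-0.944 -0.319 -0.079 -0.496]
 [-0.001  0.244 -0.97   0.384]
 [ 0.     0.     0.     1.   ]] 352.27548620824496 323.42737500508446 196.5653573265893
```

View pics/scene0.png

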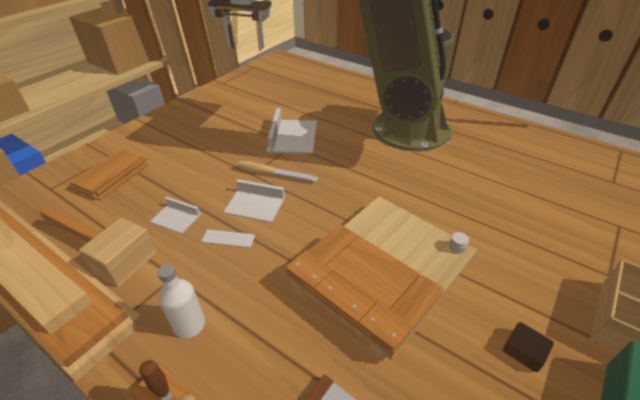

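View pics/top0.png

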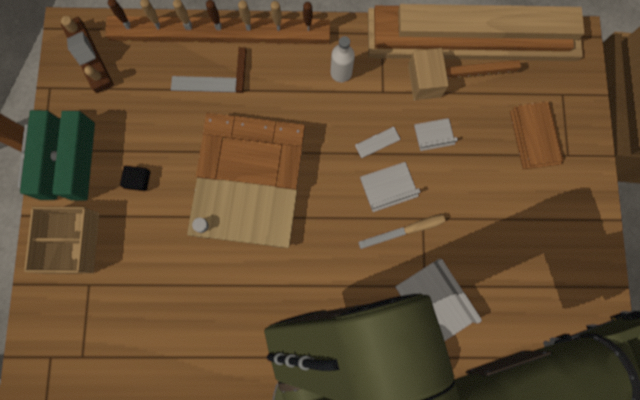

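View pics/wrist0.png

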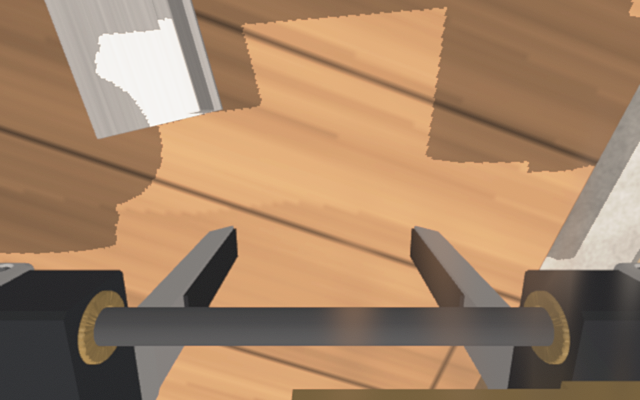

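Three ribbed candidates in the top view: (436,133) small, (390,186) medium, (438,300) large. The medium one has the chisel behind its rib and the offcut beyond its edge. I'll measure all three and view a crop.

```bash
python3 - <<'E'
from h import *
Z=np.load('/tmp/top0.npz');i=Z['i'];P=Z['P']
save('crop_top.png',cv2.resize(i[100:350,340:500],None,fx=2.4,fy=2.4,interpolation=cv2.INTER_CUBIC)[:600])
S=np.load('/tmp/scene0.npz')
save('crop_sc.png',cv2.resize(S['i'][95:255,145:325],None,fx=3.6,fy=3.6,interpolation=cv2.INTER_CUBIC))
hsv=cv2.cvtColor(i,cv2.COLOR_RGB2HSV)
m=((hsv[...,1]<60)&(hsv[...,2]>110)).astype(np.uint8)
n,l,st,ce=cv2.connectedComponentsWithStats(m)
for k in range(1,n):
    if st[k,4]>150 and 330<ce[k][0]<500 and 110<ce[k][1]<350:
        p=P[l==k]; p=p[np.isfinite(p[:,2])]; r=cv2.minAreaRect(p[:,:2].astype(np.float32)*1000)
        print(ce[k].round(),st[k,4],r, np.percentile(p[:,2],[5,50,95,99]).round(3))
E
```

```text
[434. 134.] 933 ((706.2915649414062, -303.72760009765625), (76.96520233154297, 105.95367431640625), 12.027652740478516) [-0.002  0.003  0.027  0.03 ]
[377. 142.] 634 ((681.6376342773438, -143.80813598632812), (42.02204895019531, 122.37214660644531), 26.224702835083008) [-0.001  0.003  0.008  0.01 ]
[389. 186.] 1796 ((557.6251831054688, -175.36614990234375), (100.93494415283203, 137.89694213867188), 19.454084396362305) [-0.     0.004  0.035  0.039]
[382. 238.] 334 ((416.3763732910156, -149.27590942382812), (17.474645614624023, 124.33599090576172), 18.18546485900879) [0.01  0.017 0.021 0.022]
[455. 312.] 1233 ((215.7577667236328, -265.0072021484375), (102.3773193359375, 266.9831237792969), 5.386684417724609) [0.001 0.006 0.05  0.052]
```

View pics/crop_top.png

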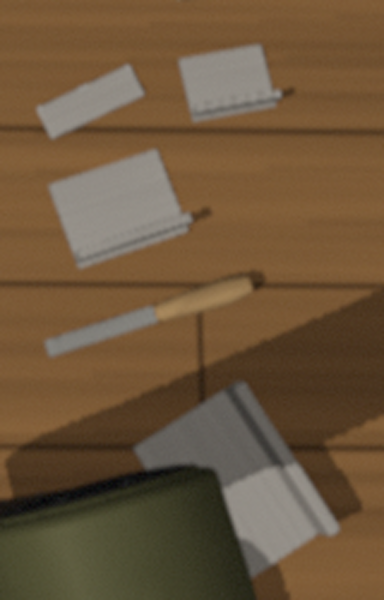

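View pics/crop_sc.png

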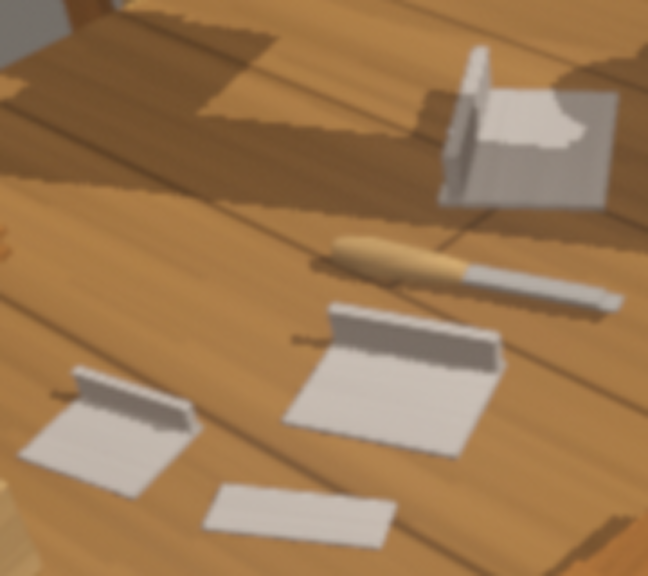

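The medium one fits: it measures about 101 x 133 mm with the rib top at 36 mm, and the chisel and offcut lie beside it. The small one is 77 x 100 mm and the large one's rib reaches 50 mm. Next I move above its rib and turn the tool so the jaws close along the flashing's x.

```bash
python3 -m creep '[[[1,-0.4,0],-1,1],[[2,-0.9,0],-2,1],[[3,-1.3,0],-3,1],[[4,-1.8,0],-4,1],[[5,-2.3,0],-5,1],[[6,-2.8,0],-6,1],[[7,-3.2,0],-7,1],[[8,-3.7,0],-8,1],[[8.6,-4,0],-9,1],[[8.6,-4,0],-10,1],[[8.6,-4,0],-11.3,1],[[8.6,-4,0],-11.3,1]]'
python3 - <<'E'
from h import *
o=telemetry.get_obs();print(o['ee_pos'],np.degrees(o['eef_rot']),o['time_s'],o['joint_vel'].round(3))
i,P,E,f,c=cam('wrist');save('w1.png',i);np.savez('/tmp/w1.npz',i=i,P=P,E=E,f=f,cx=c['cx'],cy=c['cy'])
i,P,E,f,c=cam('top');save('t1.png',i);np.savez('/tmp/t1.npz',i=i,P=P,E=E)
E
```

```text
time_s: 1.35
ee_pos: [0.5217, -0.1879, 0.2239]
eef_rot: [-3.141, -0.001, 1.921]
force: [0.5, -0.2, -0.9]
grip_width: 0.0941
[ 0.52168301 -0.18785084  0.22394448] [-1.79961287e+02 -3.49344230e-02  1.10055730e+02] 1.35 [-0.019 -0.01   0.005 -0.001 -0.001 -0.208]
```

View pics/w1.png

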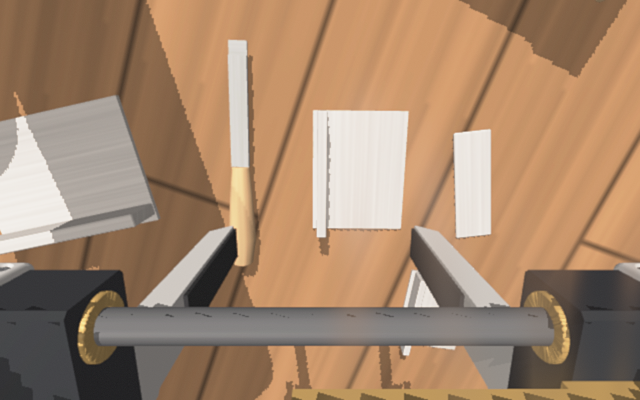

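The wrist view shows the flashing at columns 313–408, rows 110–230. Its rib is at column 320, the chisel at column 240 on the left and the offcut at column 473 on the right. I'll measure precisely now the arm has settled.

```bash
cat > meas.py <<'E'
from h import *
i,P,E,f,c=cam('wrist');o=telemetry.get_obs();print(o['ee_pos'].round(4),np.degrees(o['eef_rot']).round(2),o['time_s'])
hsv=cv2.cvtColor(i,cv2.COLOR_RGB2HSV)
m=((hsv[...,1]<40)&(hsv[...,2]>130)&(np.nan_to_num(P[...,2],nan=9)<0.06)).astype(np.uint8)
m[:,:290]=0;m[:,430:]=0;m[250:]=0
n,l,st,ce=cv2.connectedComponentsWithStats(m)
k=1+np.argmax(st[1:,4]);p=P[l==k];print(st[k])
for nm,q in [('all',p),('rib',p[(p[:,2]>.028)]),('flange',p[(p[:,2]<.01)])]:
    r=cv2.minAreaRect(q[:,:2].astype(np.float32)*1000);print(nm,len(q),np.round(r[0],1),np.round(r[1],1),round(r[2],2),np.median(q[:,2]).round(4))
    u=q[:,:2]-q[:,:2].mean(0);w,V=np.linalg.eigh(u.T@u);print(' mean',q[:,:2].mean(0).round(4),'major',np.degrees(np.arctan2(V[1,1],V[0,1])).round(2))
# chisel extents in tool y
Rm=R.from_euler('xyz',o['eef_rot']).as_matrix();t=(P-o['ee_pos'])@Rm
mm=np.zeros((400,640),bool);mm[40:225,215:262]=1;mm&=P[...,2]>.01
print('chisel tool y range',np.percentile(t[mm][:,1],[1,99]).round(3),'z',np.percentile(P[mm][:,2],[50,99]))
q=t[l==k];rb=P[l==k][:,2]>.028;print('rib in tool x,y: ',np.percentile(q[rb],[1,50,99],axis=0)[:,:2].round(4));print('flange tool',np.percentile(q[~rb],[.5,99.5],axis=0)[:,:2].round(4))
E
python3 meas.py
```

```text
[ 0.5213 -0.1887  0.2242] [-1.7998e+02 -1.0000e-02  1.0958e+02] 1.5
[  313   110    95   127 10760]
all 10760 [ 557.3 -172. ] [ 99.8 131.4] 19.84 0.0039
 mean [ 0.5556 -0.1687] major 110.21
rib 1205 [ 519.3 -184.3] [  9.1 128.6] 19.45 0.0357
 mean [ 0.5178 -0.1809] major 109.31
flange 9555 [ 557.2 -172.3] [ 99.8 131.2] 19.67 0.0038
 mean [ 0.5604 -0.1672] major 109.69
chisel tool y range [-0.098 -0.075] z [0.01812177 0.02831642]
rib in tool x,y:  [[-0.0582 -0.005 ]
 [ 0.0107 -0.0008]
 [ 0.0681  0.0042]]
flange tool [[-0.0595 -0.0098]
 [ 0.0689  0.0886]]
```

```bash
python3 -m creep '[[[0.1,0,0.8],0,0.6],[[0.1,0,1.6],0,0.6],[[0.1,0,2.4],0,0.6],[[0.1,0,3.0],0,0.6],[[0.1,0,3.5],0,0.6],[[0.1,0,3.8],0,0.6],[[0.1,0,3.95],0,0.6],[[0.1,0,3.95],0,0.6],[[0.1,0,3.95],0,0.6]]'
```

```text
time_s: 2.4
ee_pos: [0.5202, -0.1843, 0.028]
eef_rot: [3.141, 0.001, 1.913]
force: [0.2, -0.0, 0.3]
grip_width: 0.0564
```

```bash
python3 - <<'E'
from h import *
i,P,E,f,c=cam('wrist');save('w2.png',i);o=telemetry.get_obs();print(o['ee_pos'],o['force'],o['grip_width'])
# board from top view
Z=np.load('/tmp/t1.npz');P=Z['P'];i=Z['i']
save('t1c.png',cv2.resize(i[100:260,170:320],None,fx=3.7,fy=3.7,interpolation=cv2.INTER_CUBIC))
for r in range(110,246,6): print(r,P[r,[200,215,230,245,260,275,290],2].round(3))
E
```

```text
[ 0.52023913 -0.18431036  0.02813584] [-0.52407917 -0.47913934  0.48449608] 0.05624058604821872
110 [-0.002  0.001 -0.005  0.     0.001 -0.001 -0.002]
116 [ 0.002  0.061  0.066  0.003  0.001  0.002 -0.001]
122 [ 0.004  0.066  0.064  0.065  0.063  0.055 -0.005]
128 [0.003 0.06  0.067 0.064 0.063 0.066 0.062]
134 [-0.002  0.063  0.063  0.062  0.063  0.067  0.065]
140 [0.    0.057 0.054 0.059 0.065 0.066 0.063]
146 [-0.001  0.054  0.059  0.055  0.055  0.056  0.057]
152 [0.059 0.054 0.055 0.053 0.058 0.055 0.059]
158 [0.058 0.055 0.059 0.055 0.059 0.058 0.059]
164 [0.057 0.056 0.052 0.053 0.054 0.058 0.06 ]
170 [0.059 0.053 0.056 0.061 0.059 0.056 0.056]
176 [0.054 0.056 0.059 0.054 0.059 0.056 0.058]
182 [0.04  0.041 0.04  0.051 0.055 0.056 0.05 ]
188 [0.045 0.039 0.044 0.039 0.04  0.038 0.044]
194 [0.039 0.039 0.037 0.041 0.037 0.04  0.04 ]
200 [0.042 0.039 0.036 0.04  0.036 0.037 0.039]
206 [0.038 0.035 0.037 0.045 0.041 0.04  0.041]
212 [0.038 0.039 0.037 0.042 0.041 0.04  0.038]
218 [0.074 0.042 0.038 0.038 0.04  0.042 0.039]
224 [0.072 0.039 0.044 0.044 0.036 0.034 0.038]
230 [0.075 0.042 0.039 0.041 0.039 0.036 0.037]
236 [0.029 0.041 0.038 0.032 0.042 0.043 0.026]
242 [ 0.004 -0.002  0.     0.001  0.039  0.041 -0.001]
```

View pics/w2.png

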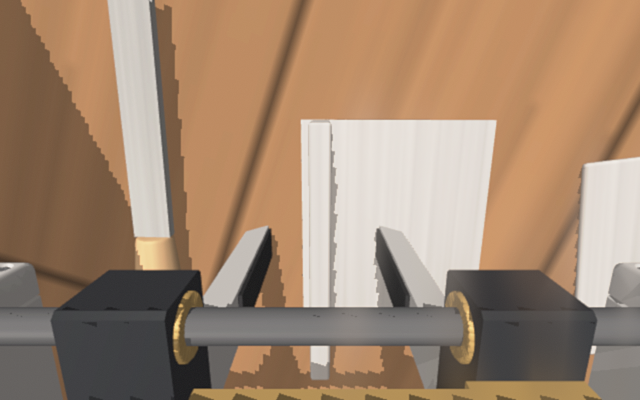

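View pics/t1c.png

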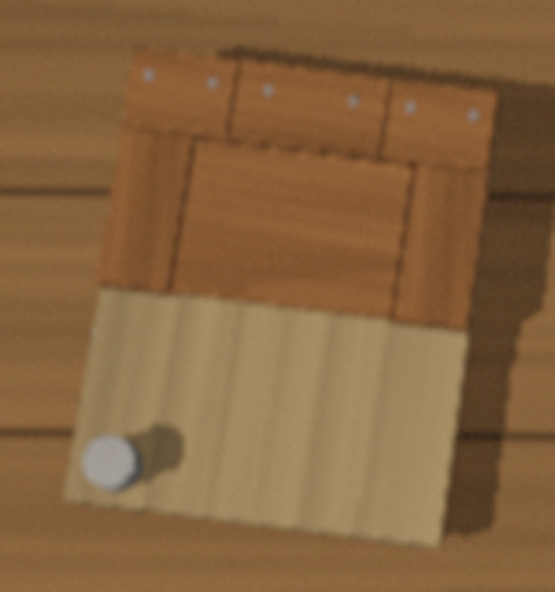

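The rib (column 320) sits between the fingers and both bystanders are clear. I'll lower 2 mm and close.

```bash
python3 -m creep '[[[0,0,0.04],0,0.6],[[0,0,0.04],0,0.3],[[0,0,0.04],0,0],[[0,0,0.04],0,0],[[0,0,0.04],0,0],[[0,0,0.04],0,0],[[0,0,0.04],0,0],[[0,0,0.04],0,0]]' 50
python3 - <<'E'
from h import *
from scipy.optimize import least_squares
Z=np.load('/tmp/t1.npz');P=Z['P'].reshape(-1,3);
b=P[(P[:,0]>.3)&(P[:,0]<.85)&(P[:,1]>.05)&(P[:,1]<.35)&(P[:,2]>.03)&(P[:,2]<.069)]
print(len(b),cv2.minAreaRect(b[:,:2].astype(np.float32)*1000),b[:,:2].min(0),b[:,:2].max(0))
E
```

```text
time_s: 3.25
ee_pos: [0.5196, -0.184, 0.025]
eef_rot: [-3.142, 0.0, 1.914]
force: [-0.4, -0.2, 0.2]
grip_width: 0.0097
12277 ((563.4365234375, 203.12454223632812), (260.92889404296875, 322.3822021484375), 83.27888488769531) [0.38967013 0.05587941] [0.73513668 0.34854546]
```

Gripped: opening 9.7 mm. Lifting straight up, then checking the hold in the wrist view.

```bash
python3 -m creep '[[[0,0,-0.1],0,0],[[0,0,-0.4],0,0],[[0,0,-0.9],0,0],[[0,0,-1.5],0,0],[[0,0,-2.1],0,0],[[0,0,-2.6],0,0],[[0,0,-2.8],0,0],[[0,0,-2.8],0,0],[[0,0,-2.8],0,0]]'
python3 - <<'E'
from h import *
i,P,E,f,c=cam('wrist');save('w3.png',i);o=telemetry.get_obs();print(o['ee_pos'],o['force'],o['moment'],o['grip_width'])
Rm=R.from_euler('xyz',o['eef_rot']).as_matrix();t=(P-o['ee_pos'])@Rm
np.savez('/tmp/w3.npz',i=i,t=t)
m=(abs(t[...,2])<.06)&(abs(t[...,1])<.12)&(abs(t[...,0])<.1)
s=cv2.cvtColor(i,cv2.COLOR_RGB2HSV)[...,1]<40
for lo,hi in [(-.02,-.004),(.012,.03)]:
    q=t[m&s&(t[...,2]>lo)&(t[...,2]<hi)];print(len(q),np.percentile(q,[1,50,99],axis=0).round(4))
E
```

```text
time_s: 4.15
ee_pos: [0.5192, -0.1839, 0.164]
eef_rot: [-3.141, -0.001, 1.914]
force: [0.0, 0.0, -0.6]
grip_width: 0.0098
[ 0.5191019  -0.18383734  0.1636657 ] [-0.60057611  0.15467804 -2.17115469] [-0.03698985 -0.02767963  0.00763246] 0.009589138917630857
5593 [[-0.0625 -0.0142 -0.0188]
 [ 0.0103  0.0005 -0.0111]
 [ 0.0638  0.0157 -0.0053]]
24375 [[-0.0322 -0.0082  0.0192]
 [ 0.0275  0.0508  0.0208]
 [ 0.0639  0.0899  0.0223]]
```

View pics/w3.png

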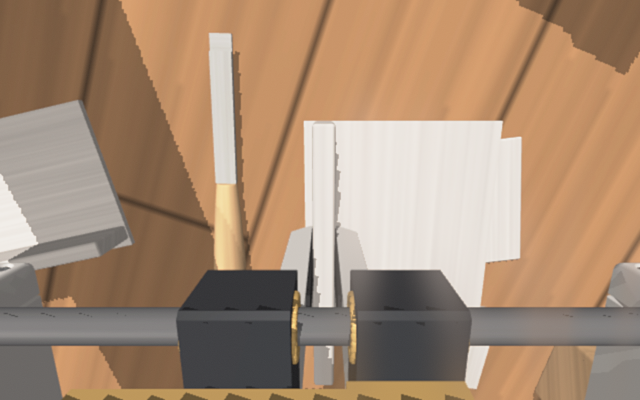

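The flashing is held flat, with its edge 90 mm ahead of the TCP and centred within 1 mm. Now I carry it over to the front of the board, squared to it.

```bash
python3 -m creep '[[[0.4,0.05,0],0,0],[[1.2,0.1,0],0.3,0],[[2.1,0.2,0],0.7,0],[[3,0.35,0],1.1,0],[[3.9,0.5,0],1.5,0],[[4.8,0.6,0],1.9,0],[[5.7,0.7,0],2.3,0],[[6.5,0.8,0],2.7,0],[[7.3,0.9,0],3,0],[[7.9,1,0],3.2,0],[[8.2,1,0],3.3,0],[[8.2,1,0],3.3,0]]'
python3 -m creep '[[[0,0,0],0,0],[[0,0,0],0,0]]'
python3 - <<'E'
from h import *
i,P,E,f,c=cam('wrist');save('w4.png',i);o=telemetry.get_obs();print(o['ee_pos'],o['eef_rot'],o['force'])
np.savez('/tmp/w4.npz',i=i,P=P,p=o['ee_pos'],r=o['eef_rot'])
i,P,E,f,c=cam('scene');save('s4.png',cv2.resize(i[150:370,260:500],None,fx=2.7,fy=2.7));np.savez('/tmp/s4.npz',i=i,P=P)
i,P,E,f,c=cam('top');save('t4.png',cv2.resize(i[80:280,160:360],None,fx=3,fy=3));np.savez('/tmp/t4.npz',i=i,P=P)
E
```

```text
time_s: 5.4
ee_pos: [0.4279, 0.2201, 0.1638]
eef_rot: [-3.14, 0.001, 1.455]
force: [0.7, -0.3, -0.8]
grip_width: 0.01
time_s: 5.6
ee_pos: [0.429, 0.2181, 0.1645]
eef_rot: [-3.141, 0.001, 1.452]
force: [0.8, -0.0, -1.6]
grip_width: 0.0099
[0.42914524 0.21804998 0.16469076] [-3.14120476e+00  3.01837510e-04  1.45189613e+00] [-0.79906608 -0.71796201 -2.28046607]
```

View pics/w4.png

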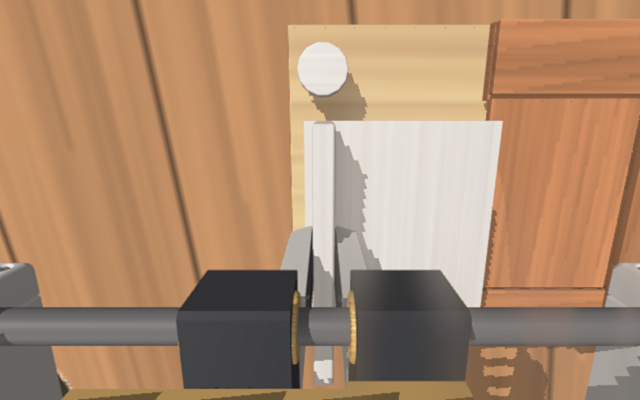

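View pics/s4.png

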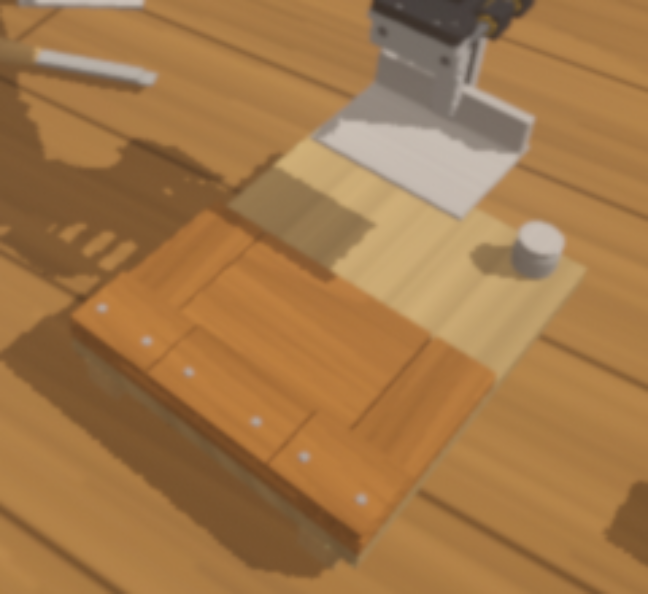

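View pics/t4.png

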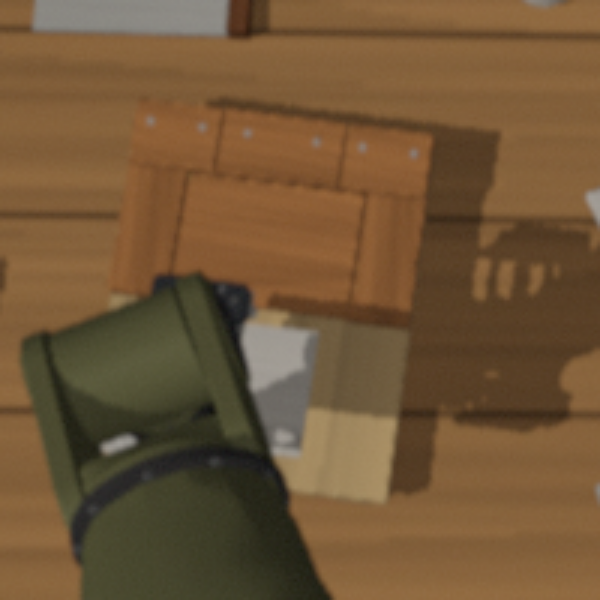

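Wrist view: the tin is at (322,68), the board's front edge at column 290, and the middle shingle's side joints at rows 95 and 288 (columns above 490). I'll fit these in the tool frame.

```bash
python3 - <<'E'
from h import *
Z=np.load('/tmp/w4.npz');i=Z['i'];P=Z['P']
Rm=R.from_euler('xyz',Z['r']).as_matrix();t=(P-Z['p'])@Rm; z=P[...,2]
save('w4c.png',cv2.resize(i[10:310,470:640],None,fx=2,fy=2)) 
g=cv2.cvtColor(i,cv2.COLOR_RGB2GRAY).astype(float)
def fit(pts,ax):
    pts=np.array(pts); a=pts[:,1-ax];b=pts[:,ax]; k=np.ones(len(a),bool)
    for _ in range(4):
        c=np.polyfit(a[k],b[k],1);r=b-np.polyval(c,a);k=abs(r)<max(2*np.std(r[k]),.0004)
    return c,np.std(r[k]),k.sum(),pts[:,2].mean()
# joints: darkest row near 95 / 288
for r0 in (95,288):
    for (c0,c1) in [(510,600)]:
        pts=[]
        for u in range(c0,c1,3):
            v=r0-7+np.argmin(g[r0-7:r0+8,u]); 
            q=np.nanmedian(t[v-3:v+4,u],axis=0); pts.append([t[v,u,0],t[v,u,1],z[v,u],v])
        pts=np.array(pts);print('joint',r0,fit(pts,0),'rows',pts[[0,-1],3])
# butt step: per row first column where z>.05 at right of flange
pts=[]
for v in list(range(30,112,3))+list(range(130,290,4)):
    for u in range(475,520):
        if z[v,u]>.05 and z[v,u]<.062 and abs(z[v,u+3]-.057)<.005 and t[v,u,2]>.09: pts.append([*t[v,u,:2],z[v,u]]);break
pts=np.array(pts)
print('butt',fit(pts,1)); a=pts[pts[:,0]>.09]; print(pts[::6].round(4))
# front edge
pts=[]
for v in range(30,220,3):
    for u in range(270,330):
        if abs(z[v,u]-.04)<.006: pts.append([*t[v,u,:2],z[v,u]]);break
print('front',fit(pts,1))
pts=[]
for u in list(range(380,480,3)):
    for v in range(5,60):
        if abs(z[v,u]-.04)<.006: pts.append([*t[v,u,:2],z[v,u]]);break
print('side',fit(pts,0))
m=(z>.064)&(z<.08)&(np.arange(640)<360)&(np.arange(400)[:,None]<110)
print('tin',np.percentile(t[m],[1,50,99],axis=0).round(4))
fl=(t[...,2]>.012)&(t[...,2]<.03)&(cv2.cvtColor(i,cv2.COLOR_RGB2HSV)[...,1]<40)
pts=[];q2=[]
for v in range(125,290,3):
    u=np.where(fl[v])[0]; u=u[u>400].max(); pts.append([*t[v,u],]); pts[-1][2]=z[v,u]
print('flange front',fit(pts,1))
pts=[]
for u in range(345,495,3):
    v=np.where(fl[:,u])[0].min(); pts.append([t[v,u,0],t[v,u,1],z[v,u]])
print('flange side',fit(pts,0))
# flange plane
q=t[fl&(np.arange(640)>370)&(np.arange(640)<490)]; A=np.c_[q[:,:2],np.ones(len(q))]; print('plane',np.linalg.lstsq(A,q[:,2],rcond=None)[0])
q=t[(abs(z-.04)<.01)&(np.arange(640)>380)&(np.arange(640)<470)&(np.arange(400)[:,None]<112)&(np.arange(400)[:,None]>35)]; A=np.c_[q[:,:2],np.ones(len(q))]; print('board plane',np.linalg.lstsq(A,q[:,2],rcond=None)[0], len(q))
E
```

```text
joint 95 (array([0.00243168, 0.08019821]), np.float64(0.00022122045477956096), np.int64(30), np.float64(0.05139119021793486)) rows [95. 95.]
 ** On entry to DLASCL parameter number  4 had an illegal value
 ** On entry to DLASCL parameter number  4 had an illegal value
 ** On entry to DLASCL parameter number  4 had an illegal value
 ** On entry to DLASCL parameter number  4 had an illegal value
 ** On entry to DLASCL parameter number  5 had an illegal value
 ** On entry to DLASCL parameter number  4 had an illegal valueTraceback (most recent call last):
  File "<stdin>", line 18, in <module>
  File "<stdin>", line 9, in fit
    c, resids, rank, s = lstsq(lhs, rhs, rcond)
                         ~~~~~^^^^^^^^^^^^^^^^^
    x, resids, rank, s = _umath_linalg.lstsq(a, b, rcond,
                         ~~~~~~~~~~~~~~~~~~~^^^^^^^^^^^^^
                                             signature=signature)
                                             ^^^^^^^^^^^^^^^^^^^^
    raise LinAlgError("SVD did not converge in Linear Least Squares")
numpy.linalg.LinAlgError: SVD did not converge in Linear Least Squares
```

View pics/w4c.png

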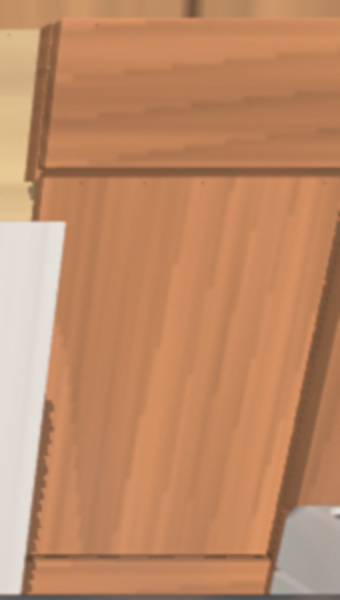

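```bash
cat > b.py <<'E'
from h import *
o=telemetry.get_obs();i,P,E,f,c=cam('wrist')
Rm=R.from_euler('xyz',o['eef_rot']).as_matrix();p0=o['ee_pos'];z=P[...,2];t=(P-p0)@Rm
v,u=np.mgrid[0:400,0:640];ray=np.stack([(u-c['cx'])/f,(v-c['cy'])/f,np.ones_like(u,float)],-1)@E[:3,:3].T
def onz(v,u,h): r=ray[v,u];w=E[:3,3]+r*(h-E[2,3])/r[2];return (w-p0)@Rm
g=cv2.cvtColor(i,cv2.COLOR_RGB2GRAY).astype(float);sat=cv2.cvtColor(i,cv2.COLOR_RGB2HSV)[...,1]
def fit(pts,ax,nm):
    pts=np.array(pts);pts=pts[np.isfinite(pts).all(1)];a=pts[:,1-ax];b=pts[:,ax];k=np.ones(len(a),bool)
    for _ in range(5):
        cc=np.polyfit(a[k],b[k],1);r=b-np.polyval(cc,a);k=abs(r)<max(2*np.std(r[k]),.0004)
    print(nm,'angle',np.degrees(np.arctan(cc[0])).round(2),'at0',cc[1].round(4),'mid',np.mean(b[k]).round(4),'sd',np.std(r[k]).round(5),k.sum(),len(a))
for r0 in (95,288):
    fit([onz(r0-7+np.argmin(g[r0-7:r0+8,x]),x,.057) for x in range(510,600,3)],0,'joint%d'%r0)
def first(rows,cols,cond): 
    out=[]
    for y in rows:
        for x in cols:
            if cond(y,x): out.append(t[y,x]);break
    return out
fit(first(list(range(30,112,3))+list(range(130,290,4)),range(475,525),lambda y,x:abs(z[y,x]-.057)<.004 and abs(z[y,x+2]-.057)<.003),1,'butt')
fit(first(range(30,112,2),range(475,525),lambda y,x:abs(z[y,x]-.057)<.004 and abs(z[y,x+2]-.057)<.003),1,'butt upper rows')
fit(first(range(30,220,3),range(270,330),lambda y,x:abs(z[y,x]-.04)<.006),1,'front')
pts=[]
for x in range(380,480,3):
    for y in range(5,60):
        if abs(z[y,x]-.04)<.006: pts.append(t[y,x]);break
fit(pts,0,'side')
fl=(t[...,2]>.012)&(t[...,2]<.03)&(sat<40)
fit([t[y,max(np.where(fl[y])[0])] for y in range(125,262,3)],1,'flange front')
fit([t[np.where(fl[:,x])[0].min(),x] for x in range(345,495,3)],0,'flange side')
def plane(m,nm):
    q=t[m];A=np.c_[q[:,:2],np.ones(len(q))];s=np.linalg.lstsq(A,q[:,2],rcond=None)[0];print(nm,np.degrees(s[:2]).round(2),s[2].round(4),len(q))
plane(fl&(u>370)&(u<490),'flange plane');plane((abs(z-.04)<.01)&(u>380)&(u<470)&(v<112)&(v>35),'board plane')
m=(z>.066)&(z<.08)&(u<360)&(v<105);print('tin',np.percentile(t[m],[1,50,99],axis=0)[:,:2].round(4))
E
python3 b.py
```

```text
joint95 angle -0.02 at0 0.0802 mid 0.0801 sd 0.0 30 30
joint288 angle 0.14 at0 -0.0756 mid -0.0751 sd 0.00045 30 30
butt angle -4.31 at0 0.1315 mid 0.1288 sd 0.00185 55 67
butt upper rows angle -0.1 at0 0.1236 mid 0.1234 sd 0.0002 35 39
front angle -0.05 at0 -0.026 mid -0.026 sd 0.00026 64 64
side angle -0.14 at0 0.131 mid 0.1308 sd 0.00015 34 34
flange front angle 0.15 at0 0.0899 mid 0.09 sd 0.00019 39 46
flange side angle -0.03 at0 0.0647 mid 0.0646 sd 2e-05 50 50
flange plane [0.01 0.06] 0.0211 18586
board plane [0.06 0.01] 0.125 6737
tin [[ 0.081  -0.0163]
 [ 0.0968 -0.0006]
 [ 0.1126  0.0156]]
```

Alignment is within about 0.2°. The butt is 34 mm ahead of the edge, with a 2 mm sideways offset to correct and about 100 mm to descend. I'll descend in front of the butt.

```bash
python3 -m creep '[[[0.04,0,0.3],0,0],[[0.04,0,0.8],0,0],[[0.04,0,1.3],0,0],[[0.04,0,1.7],0,0],[[0.04,0,1.88],0,0],[[0.04,0,1.92],0,0],[[0.04,0,1.92],0,0],[[0.04,0,1.92],0,0],[[0.04,0,1.92],0,0],[[0.04,0,1.92],0,0]]'
python3 - <<'E'
from h import *
o=telemetry.get_obs();print(o['ee_pos'],o['eef_rot'],o['force'],o['moment'])
i,P,E,f,c=cam('wrist');save('w5.png',i)
i,P,E,f,c=cam('scene');save('s5.png',cv2.resize(i[150:370,300:500],None,fx=2.7,fy=2.7))
o=telemetry.get_obs();print(o['ee_pos'],o['force'])
E
```

```text
time_s: 6.8
ee_pos: [0.4294, 0.221, 0.0695]
eef_rot: [3.141, -0.0, 1.453]
force: [-0.2, 0.2, -1.4]
grip_width: 0.0096
[0.42937069 0.22100681 0.06947233] [ 3.14079802e+00 -4.56014725e-04  1.45288637e+00] [-0.24674977  0.20770244 -1.37374466] [-0.01601925 -0.05956298 -0.03386526]
[0.42926355 0.22095248 0.06925354] [-0.06789895  0.67405076 -1.37994569]
```

View pics/w5.png

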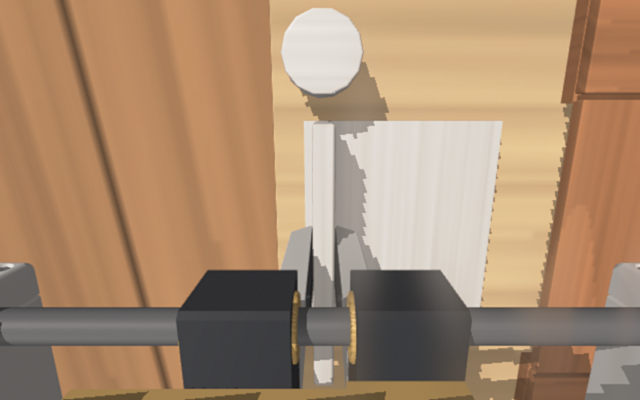

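View pics/s5.png

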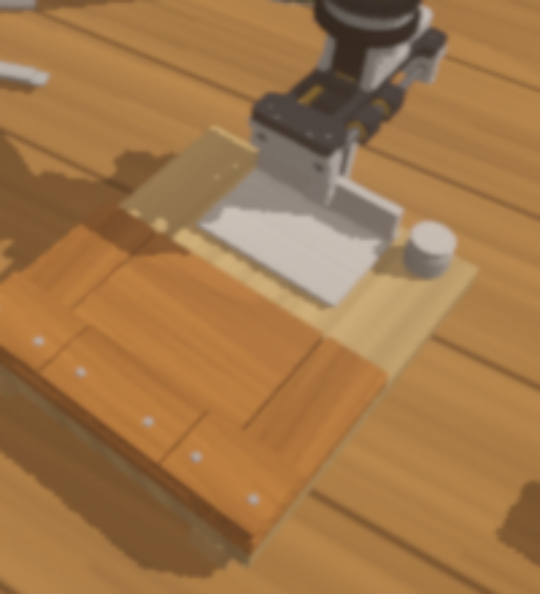

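The strip hovers about 4 mm above the board, squared to the butt (column 570 in the wrist view), with the tin at (322,50) clear. I'll feel for the board.

```bash
python3 -m creep '[[[0,0,0.02],0,0],[[0,0,0.04],0,0],[[0,0,0.06],0,0],[[0,0,0.06],0,0],[[0,0,0.06],0,0]]'; python3 -m creep '[[[0,0,0.02],0,0],[[0,0,0.02],0,0],[[0,0,0.02],0,0]]';python3 -m creep '[[[0,0,0.02],0,0],[[0,0,0.02],0,0],[[0,0,0.02],0,0]]'
```

```text
time_s: 7.4
ee_pos: [0.4291, 0.2209, 0.0659]
eef_rot: [-3.141, 0.0, 1.453]
force: [-0.2, -0.1, -1.3]
grip_width: 0.0094
time_s: 7.7
ee_pos: [0.4291, 0.2209, 0.0649]
eef_rot: [-3.142, -0.0, 1.453]
force: [-0.2, 0.5, -1.5]
grip_width: 0.0096
time_s: 8.0
ee_pos: [0.4292, 0.2209, 0.0649]
eef_rot: [3.141, -0.0, 1.453]
force: [-6.9, -3.1, 15.1]
grip_width: 0.0097
```

Contact at TCP z = 0.0649, and 1 mm of extra command gives about 16 N. I'll raise to about 1.5 mm gap and start the insertion slowly.

```bash
python3 -m creep '[[[0,0,-0.05],0,0],[[0,0,-0.05],0,0],[[0,0.15,-0.05],0,0],[[0,0.35,-0.05],0,0],[[0,0.5,-0.05],0,0],[[0,0.6,-0.05],0,0],[[0,0.6,-0.05],0,0],[[0,0.6,-0.05],0,0]]'; python3 -m creep '[[[0,0.05,0],0,0],[[0,0.1,0],0,0],[[0,0.15,0],0,0],[[0,0.2,0],0,0],[[0,0.2,0],0,0]]'
python3 - <<'E'
from h import *
i,P,E,f,c=cam('wrist');save('w6.png',i)
o=telemetry.get_obs();print(o['ee_pos'],o['force'],o['moment'])
E
```

```text
time_s: 8.8
ee_pos: [0.4589, 0.2173, 0.0663]
eef_rot: [-3.141, 0.0, 1.453]
force: [-0.9, -0.2, -1.6]
grip_width: 0.01
time_s: 9.3
ee_pos: [0.4692, 0.2162, 0.0665]
eef_rot: [3.141, -0.0, 1.453]
force: [0.1, -0.1, -1.3]
grip_width: 0.0097
[0.46896963 0.21614556 0.06642369] [ 0.02070622  0.3238221  -0.77723489] [-0.03569003 -0.04013559 -0.05614969]
```

View pics/w6.png

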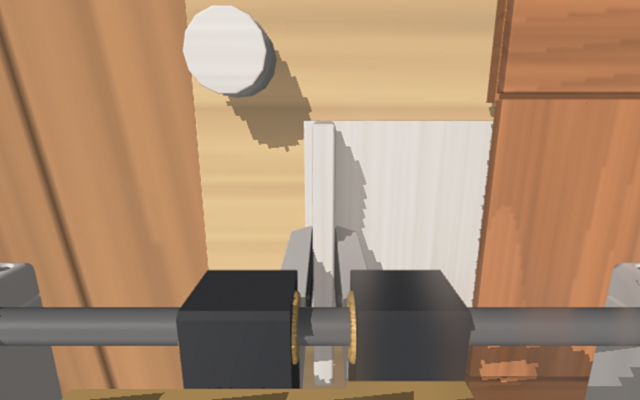

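The edge is about 6 mm in (flange hidden from column 492) with no force rise. Continuing 34 mm.

```bash
python3 -m creep '[[[0,0.1,0],0,0],[[0,0.2,0],0,0],[[0,0.3,0],0,0],[[0,0.4,0],0,0],[[0,0.4,0],0,0]]'; python3 -m creep '[[[0,0.1,0],0,0],[[0,0.2,0],0,0],[[0,0.28,0],0,0],[[0,0.28,0],0,0],[[0,0.28,0],0,0]]'
python3 - <<'E'
from h import *
i,P,E,f,c=cam('wrist');save('w7.png',i)
o=telemetry.get_obs();print(o['ee_pos'],o['force'],o['moment'])
Rm=R.from_euler('xyz',o['eef_rot']).as_matrix();z=P[...,2];t=(P-o['ee_pos'])@Rm
pts=[]
for y in range(130,280,3):
    w=[x for x in range(340,520) if abs(z[y,x]-.057)<.004 and abs(z[y,x+2]-.057)<.003]
    if w: pts.append(t[y,w[0]])
pts=np.array(pts);a=np.polyfit(pts[:,0],pts[:,1],1);print('butt mid',np.median(pts[:,1]),np.degrees(a[0]),np.std(pts[:,1]))
pts=[]
for y in range(20,95,3):
    w=[x for x in range(340,520) if abs(z[y,x]-.057)<.004 and abs(z[y,x+2]-.057)<.003]
    if w: pts.append(t[y,w[0]])
pts=np.array(pts);print('butt side',np.median(pts[:,1]))
fl=(abs(z-.045)<.004)&(cv2.cvtColor(i,cv2.COLOR_RGB2HSV)[...,1]<40)
print('flange top z',np.median(z[fl]))
E
```

```text
time_s: 9.85
ee_pos: [0.4893, 0.2137, 0.0664]
eef_rot: [3.141, -0.0, 1.452]
force: [0.4, 0.3, -0.8]
grip_width: 0.0095
time_s: 10.35
ee_pos: [0.5026, 0.2122, 0.0663]
eef_rot: [-3.141, 0.0, 1.453]
force: [-0.6, -0.1, -1.6]
grip_width: 0.0097
[0.50253675 0.21217252 0.06639958] [-0.17526289 -0.18501863 -1.17891097] [-0.01078808 -0.05807029  0.00846472]
butt mid 0.04989382431010399 -2.1635900076364516 0.006737229244034917
butt side 0.049868200144811914
flange top z 0.045162535455128466
```

View pics/w7.png

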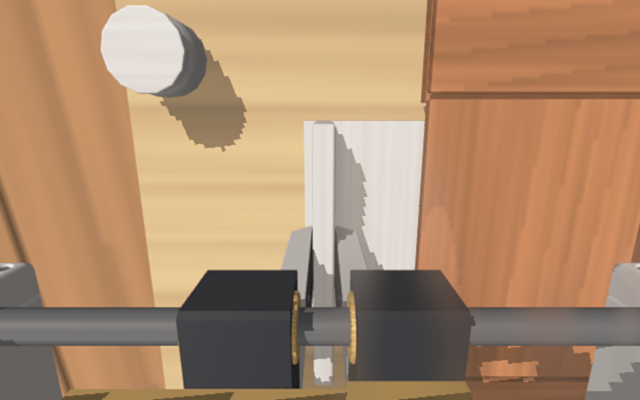

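40.1 mm in (butt 49.9 mm ahead of the TCP, edge 90.0 mm), square, with the shingle at its built height. Now pressing down in small steps.

```bash
python3 -m creep '[[[0,0,0.01],0,0],[[0,0,0.02],0,0],[[0,0,0.03],0,0],[[0,0,0.03],0,0],[[0,0,0.03],0,0]]'; python3 -m creep '[[[0,0,0.007],0,0],[[0,0,0.007],0,0],[[0,0,0.007],0,0],[[0,0,0.007],0,0]]'; 
```

```text
time_s: 10.9
ee_pos: [0.5026, 0.2122, 0.065]
eef_rot: [3.142, -0.0, 1.453]
force: [0.3, -1.0, -0.8]
grip_width: 0.01
time_s: 11.3
ee_pos: [0.5026, 0.2122, 0.0649]
eef_rot: [3.142, -0.0, 1.453]
force: [-3.7, -0.8, 5.5]
grip_width: 0.0097
```

```bash
python3 -m creep '[[[0,0,0.004],0,0],[[0,0,0.004],0,0],[[0,0,0.004],0,0],[[0,0,0.004],0,0]]'
python3 -m creep '[[[0,0,0],0,0]]';python3 -m creep '[[[0,0,0],0,0]]';python3 -m creep '[[[0,0,0],0,0]]';python3 -m creep '[[[0,0,0],0,0]]'
```

```text
time_s: 11.7
ee_pos: [0.5026, 0.2122, 0.0649]
eef_rot: [3.141, -0.0, 1.453]
force: [-4.7, -0.7, 7.5]
grip_width: 0.0097
time_s: 11.8
ee_pos: [0.5026, 0.2122, 0.0649]
eef_rot: [3.141, -0.0, 1.453]
force: [-5.0, -0.9, 7.6]
grip_width: 0.0097
time_s: 11.9
ee_pos: [0.5027, 0.2122, 0.0649]
eef_rot: [3.141, -0.0, 1.453]
force: [-3.5, -2.4, 7.1]
grip_width: 0.0097
time_s: 12.0
ee_pos: [0.5027, 0.2122, 0.0649]
eef_rot: [3.141, -0.0, 1.453]
force: [-4.6, -1.1, 8.2]
grip_width: 0.0098
time_s: 12.1
ee_pos: [0.5026, 0.2122, 0.0649]
eef_rot: [3.142, -0.0, 1.453]
force: [-4.8, -1.6, 8.0]
grip_width: 0.0095
```

```bash
python3 -m creep '[[[0,0,0.003],0,0],[[0,0,0.003],0,0],[[0,0,0.003],0,0],[[0,0,0.003],0,0],[[0,0,0.003],0,0],[[0,0,0.003],0,0]]'
python3 - <<'E'
from h import *
F=[]
for k in range(6):
    i,P,E,f,c=cam(['wrist','scene','top'][k%3]); o=telemetry.get_obs();F.append(o['force'])
    if k<3: save('f%d.png'%k,i if k==0 else cv2.resize(i[100:370,160:500],None,fx=2.2,fy=2.2))
    if k==0:
        Rm=R.from_euler('xyz',o['eef_rot']).as_matrix();z=P[...,2];t=(P-o['ee_pos'])@Rm;u=np.arange(640);v=np.arange(400)[:,None]
        fl=(abs(z-.045)<.006)&(cv2.cvtColor(i,cv2.COLOR_RGB2HSV)[...,1]<40)&(u>340)&(u<420)&(v>122)&(v<260)
        def pl(m,n): q=t[m];s=np.linalg.lstsq(np.c_[q[:,:2],np.ones(len(q))],q[:,2],rcond=None)[0];print(n,np.degrees(s[:2]).round(2),np.median(z[m]).round(4),len(q))
        pl(fl,'flange');pl((abs(z-.057)<.01)&(u>450)&(u<600)&(v>105)&(v<260),'shingle mid');pl((abs(z-.057)<.01)&(u>450)&(u<600)&(v<85)&(v>10),'shingle side')
        b=[t[y,x,1] for y in range(20,95,3) for x in [next((x for x in range(340,520) if abs(z[y,x]-.057)<.004 and abs(z[y,x+2]-.057)<.003),0)] if x]
        print('butt',np.median(b)); fr=[t[y,np.where((t[y,:,2]>.015)&(t[y,:,2]<.03)&(u>300))[0].min(),1] for y in range(130,215,4)];print('flange rear',np.median(fr))
print(np.round(F,1),np.mean(F,0),o['ee_pos'],o['grip_width'],o['time_s'])
E
```

```text
time_s: 12.7
ee_pos: [0.5027, 0.2122, 0.0649]
eef_rot: [3.141, -0.0, 1.453]
force: [-5.1, -2.1, 9.2]
grip_width: 0.0099
flange [0.05 0.07] 0.0438 10055
shingle mid [ 0.01 -0.02] 0.0567 22859
shingle side [0.04 0.07] 0.0568 10978
butt 0.049810947299593226
flange rear -0.011580389294898338
[[-5.9 -2.4  9.1]
 [-6.  -1.3  9.6]
 [-5.3 -1.7  9.8]
 [-5.2 -1.8  9.6]
 [-5.3 -1.4 10.9]
 [-6.  -1.3  9.9]] [-5.62015989 -1.65407984  9.81884552] [0.502647   0.21219952 0.06493301] 0.009427328040344374 13.0
```

View pics/f1.png

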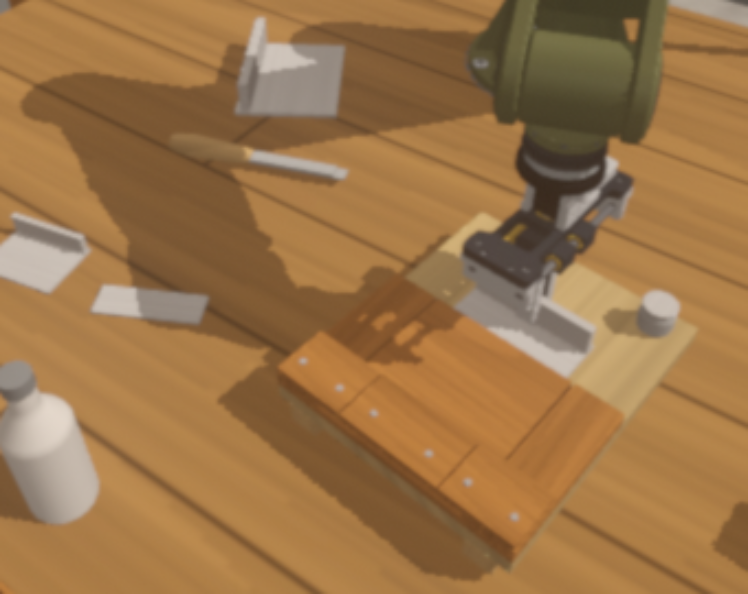

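View pics/f0.png

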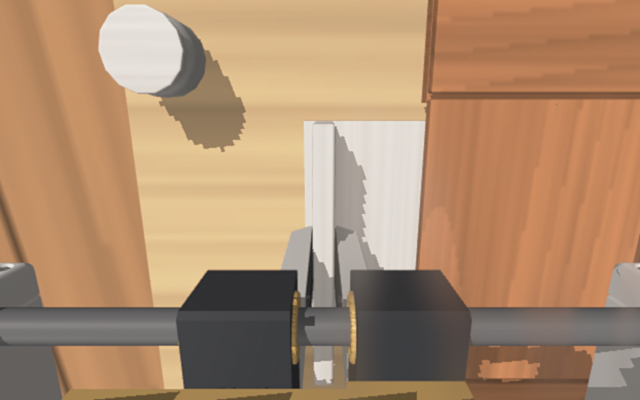

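The pictures show the strip flat and square under the butt (column 425), the shingle level, and the tin, chisel and offcut in place. I'll check that the push is steady before handing in.

```bash
python3 -m creep '[[[0,0,0],0,0],[[0,0,0],0,0],[[0,0,0],0,0],[[0,0,0],0,0],[[0,0,0],0,0],[[0,0,0],0,0],[[0,0,0],0,0],[[0,0,0],0,0]]'; python3 - <<'E'
from h import *
F=[]
for k in range(8): i,P,E,f,c=cam('top');F.append(telemetry.get_obs()['force'])
print(np.mean(F,0),np.std(F,0))
hsv=cv2.cvtColor(i,cv2.COLOR_RGB2HSV);m=((hsv[...,1]<60)&(hsv[...,2]>110)).astype(np.uint8);n,l,st,ce=cv2.connectedComponentsWithStats(m)
for k in range(1,n):
    if st[k,4]>150 and 330<ce[k][0]<500 and 110<ce[k][1]<350:
        p=P[l==k]; p=p[np.isfinite(p[:,2])];print(ce[k].round(),np.round(cv2.minAreaRect(p[:,:2].astype(np.float32)*1000)[0],1))
E
```

```text
time_s: 13.8
ee_pos: [0.5027, 0.2122, 0.0649]
eef_rot: [3.141, -0.0, 1.453]
force: [-6.5, -2.0, 10.4]
grip_width: 0.0097
[-5.22331669 -1.73042301 10.13135661] [0.44666752 0.33277468 0.37920703]
[434. 134.] [ 706.8 -305.5]
[388. 136.] [ 695.2 -171.7]
[381. 238.] [ 416.2 -149. ]
[440. 300.] [ 248.3 -296.1]
```

The push is steady at 10.1 N. The offcut's top-view blob is cut by the arm's shadow, but in the scene view it is still at (228,238), as at the start. Handing in.

```bash
python3 -c "
from station import ctrl
print(ctrl.hand_in())"
```

```text
the job is handed in; nothing more can be done
None
```

I picked the medium flashing (about 100 × 131 mm, rib top at 36 mm) by its rib and slid its thin edge under the raised shingle. The job is handed in with the strip still gripped and pressed down. It took about 14 s of the 42 s allowed.

What the last checks showed:
- **Insertion:** the edge is about 40 mm in and square to the butt within about 0.2°.
- **Shingle:** its top measures level with the fixed shingle beside it (56.7 mm against 56.8 mm), so it was not lifted.
- **Push:** the wrist reads a steady 10.1 ± 0.4 N vertically. The strip's own weight adds roughly 1.5–2 N on the board, and there is a sideways force of about 5.5 N, mostly along the insertion direction, that I left in place.
- **Grip height:** I pinched the rib about 25 mm above the underside rather than 20 mm, because at 20 mm the fingertips would have run into the flange.
- **Bystanders:** the chisel reads the same position as at the start, and the tin was clear in the last pictures.

Two checks disagreed with the rest:
- **Offcut:** its top-view measurement shifted because the arm's shadow cut across it, but the scene view shows it in its original spot.
- **Butt line:** some fits across the middle shingle were spoiled by the flange overlapping it (angles of −2° and −4°). For squareness and depth I relied on the butt beside it and the board's front edge.

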